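Dry run of the tea lifter: cock the sprung arm, then trip it

ROBOT

A 7-joint arm with a two-finger parallel gripper is mounted at the origin on a cart in front of the work surface, level with it; the furniture and walls round the work are solid. World frame = base frame: x ahead of the robot, y to its left, z up, the work surface at z = 0. Lengths are in m, angles in rad, forces in N, time in s.
With the tool pointing down it reaches from about 0.425 to 1.025 m from the base axis. Payload 9.4 kg.
Tool frame: the origin (TCP) lies midway between the tips of the shut fingers; the grasp point (between the pads) lies 19 mm behind it; z points along the fingers, y is the line along which they close (so a half turn about z gives the same grasp; the last joint's range is limited). The gripper opens to 85 mm and grips with 20 to 120 N. Pads are 22 mm wide; open, the fingers measure 114 mm over their backs; the gripper's body (76 mm by 85 mm) begins 54 mm behind the grasp point. The pads swing forward as they close: fully open they stand 13 mm farther back than shut.
Start: joints at [1.093, 0.599, -0.003, 1.599, 0.002, 0.943, -0.08], TCP at [0.283, -0.668, 0.231] pointing down, gripper open.
Joint ranges: [-2.57, 2.57], [-0.35, 1.97], [-1.29, 1.29], [0.11, 2.56], [-1.05, 4.19], [0.11, 1.86], [-2.63, 2.63]. Speed limits (rad/s): [2.22, 2.22, 3.01, 3.01, 3.14, 3.14, 3.14].

INTERFACE

Orientations are given as a unit quaternion [w, x, y, z].
In Python, from workcell import * gives the robot as it stands. The module is installed in compiled form; this text tells all that it offers.
- The arm moves only by the tool drive_tool, never from a script. Its argument "series" is a list of rows, each an object of numbers: "tx", "ty", "tz": the shift along the tool's x, y, z in units of 40 mm (1.0 is 40 mm); "turn": the turn about the tool's z in degrees. A call has 1 to 20 rows; each row shifts and turns the commanded pose from where the row before left it, along the tool's axes as they then stand; what a row does not reach is not made up. A row lasts 1/12 s, in which the tool goes at most 41.7 mm and 7.16 degrees, less where a joint would pass 70% of its speed; a pose out of reach is approached as far as the arm can. A call is refused whole if a number of a shift passes 1 or a number of a turn 7.16, either way. A call with a gripper value outside its range is refused whole. "grip" is the finger opening in mm, from 0 to 85.4, set as the call begins (left out, the last holds). The fingers move at their own pace and stop on an object; "squeeze" is the grip in N (left out, the last holds). Time passes only in rows, so rows that do not move let the fingers close. It gives the time, the measured TCP pose, the force, the opening and the grip force at its end, in the units of the state.
- get_obs(): the state, without advancing time (a new reading comes with each control period).
- read_camera(name): name is "side" or "top" or "wrist"; returns a dict with "pixels" (400x640x3 uint8, red, green, blue), "K" (3x3 intrinsics, pixels), "distortion" ([k1, k2, p1, p2, k3] as OpenCV has them; the pictures are not rectified), "camera_from_world" (4x4, takes a point from world to camera coordinates); the wrist camera has in their place "tool_from_camera" (4x4, takes a point from camera to tool coordinates, whose origin is the TCP and whose axes are the flange's). Camera axes: x right, y down, z forward; pixel columns grow to the right and rows downward; lengths in m; the calibration is good to about 2 mm. A picture is of the moment at which its call begins: read the wrist's pose just before it. There is no depth.
- job_done(): hands the job in; it is judged then, once.
The state is a dict: "time": time; "joint_positions": joint angles; "joint_velocities": joint speeds; "joint_torque": joint torques, N m; "tool_pos": TCP position; "ee_rot": TCP orientation; "wrist_force": force on the tool from outside, world axes, zero at the start; "wrist_torque": the same for the moment, N m; "grip_width": finger opening in m; "gripper_force": force on a finger pad.
Only numpy, scipy, OpenCV 4.12 (cv2) and the standard library are available. Lean on these libraries where they do the work, as an engineer would, in place of code of your own. Each camera call takes 0.05 s, during which the arm holds its last target. There are 200 camera calls.

TASK

Try out the tea lifter before the kettle goes on: press the thumb pad of its sprung arm gently down until the catch clicks in and holds the arm by itself, with the infuser hanging in the mug, and do not force the arm against its stop. Leave it down untouched for at least three seconds, then lightly press the release paddle at the back so that the arm springs up and lifts the infuser clear of the mug. The mug stays on its plate and everything else stays where it is.

Things in the scene. Friction and masses are not known exactly. Their poses are not given: they have to be found in the camera images.
- stand: Tea lifter, fixed: dark wooden foot 250 x 104 x 12 mm with a round steel plate (94 mm across, 14 mm high) for the mug at one end and two upright steel cheeks (38 mm wide over both, 181 mm high) at the other. Origin on the worktop near the foot's middle; x runs from the cheeks (x -142 to -50 mm) to the plate (centre x +80 mm). The arm's pivot pin is at x -70, z 165 mm, along y.
- lift (a joint): Angle (rad) of the sprung arm: 0 up (rising 20 degrees towards the pad), growing as the pad goes down. Needs about 4 N straight down on the pad at first, 9 N near the bottom; springs back if let go. The caught arm rests somewhere from 0.46 to 0.59 (screw-set, unknown: feel for it). The pad must go 2 to 3 mm past that for the catch to go in, and 1 to 3 mm on meets a firm rubber stop.
- thumb_pad (a point): Middle of the top face of the black ribbed thumb pad (40 mm along the arm, 28 mm across) at the arm's free end, 190 mm from the pivot along the arm and 7.5 mm above its centre line; moves with the arm. About 237 mm above the worktop when the arm is up, 127 to 151 mm when caught. Arm and pad bear 18 N at most.
- release_paddle (a point): Middle of the top face of the release paddle at rest, 119 mm above the worktop (true height within 4 mm): a black plate 40 (along the stand's x) x 28 x 6 mm behind the cheeks, at the end away from the pad. This point is fixed to the stand and does not follow the paddle. With the arm caught it takes 4 to 8 N downward, trips after about 5 mm and bottoms after 14 mm; it bears 18 N at most.
- release (a joint): Angle (rad) of the release lever: 0 at rest and while the catch holds, 0.30 with the paddle fully down; its spring returns it to 0. The arm's tail pushes it to about 0.11 on the arm's way down, until the catch goes in.
- infuser_foot (a point): Underside of the steel infuser, a cylinder 31 mm across and 49 mm high that hangs freely from the arm on a wire, 150 mm from the pivot and over the mug.
- mug: White mug standing under the infuser on the plate, 82 mm across, 94 mm high, handle at its -y side. Origin at its underside, 15 mm from its axis towards the handle.
- tea_box: Carton of tea 65 x 142 x 73 mm beside the stand, bystander. Origin under its middle.
- teaspoon: Teaspoon 130 mm long lying beside the stand, bystander.
- sugar_pot: Round low lidded pot 90 mm across, 32 mm high, bystander.
- honey_jar: Glass jar with a grey lid, 71 mm across, 110 mm high, bystander.
- dark_jar: Glass jar with a red lid, 81 mm across, 145 mm high, bystander.
- tealight: Small tealight 38 mm across, 15 mm high, bystander.

How it is judged:
By the outcome, as a careful person would: the job done as asked, in the order asked, and still so for the second after the job is handed in, with the robot touching nothing.
It also fails if it takes over 51 s, if anything falls off the work surface, if the arm or the gripper's body presses on something with over 40 N, if the wrist force passes 120 N, or if a joint passes its speed limit or range.

## Working session

There is one attempt and no reset: what is moved stays moved. The work goes in short steps, Python scripts to look and compute and a tool call to move; the robot and the scene stay as the last step left them, time stands still between calls to the robot, and variables do not carry over. Pictures are saved under pics/ and viewed, at most 10 in all, crops included, and the job is handed in when it is done.

Besides the shell and the picture viewer there is one more tool, called after "Request:" as name(argument=value, ...), one argument or row to a line, values as JSON. drive_tool: Moves the arm, as the interface text tells. Its arguments: {"type":"object","properties":{"series":{"type":"array","items":{"type":"object","properties":{"tx":{"type":"number"},"ty":{"type":"number"},"tz":{"type":"number"},"turn":{"type":"number"}}}},"grip":{"type":"number"},"squeeze":{"type":"number"}},"required":["series"]}

```bash
mkdir -p pics; python3 - <<'E'
from workcell import *
import cv2,numpy as np,json
o=get_obs();print({k:np.round(v,3).tolist() for k,v in o.items()})
for n in["side","top"]:
    r=read_camera(n);cv2.imwrite(f"pics/{n}.png",r["pixels"][:,:,::-1])
    print(n,np.round(r["K"],1).tolist(),np.round(r["distortion"],3),np.round(r["camera_from_world"],4).tolist())
    np.savez(f"{n}.npz",**{k:np.array(v) for k,v in r.items()})
r=read_camera("wrist");print(np.round(r["tool_from_camera"],3))
E
```

```text
{'time': 0.0, 'joint_positions': [1.093, 0.6, -0.003, 1.6, 0.002, 0.943, -0.08], 'joint_velocities': [0.001, 0.0, -0.001, 0.001, 0.002, 0.001, -0.001], 'joint_torque': [-0.002, -77.644, 1.565, -25.8, 0.012, 0.009, 0.0], 'tool_pos': [0.283, -0.667, 0.23], 'ee_rot': [-0.001, 0.98, 0.199, -0.0], 'wrist_force': [-0.327, -0.471, 0.876], 'wrist_torque': [0.027, -0.012, -0.023], 'gripper_force': 0.0, 'grip_width': 0.085}
side [[455.6, 0.0, 309.9], [0.0, 455.6, 199.3], [0.0, 0.0, 1.0]] [0.008 0.    0.    0.    0.   ] [[-0.7699, -0.6381, -0.0006, 0.3908], [-0.448, 0.5412, -0.7116, 0.3562], [0.4544, -0.5476, -0.7026, 1.5832], [0.0, 0.0, 0.0, 1.0]]
top [[444.0, 0.0, 317.4], [0.0, 444.0, 197.4], [0.0, 0.0, 1.0]] [0.008 0.    0.    0.    0.   ] [[0.0166, -0.9998, 0.0058, -0.0185], [-0.9919, -0.0172, -0.1259, 0.5357], [0.126, -0.0037, -0.992, 1.4905], [0.0, 0.0, 0.0, 1.0]]
[[-0.    -0.954 -0.298  0.077]
 [ 1.    -0.001  0.001  0.002]
 [-0.001 -0.298  0.954 -0.143]
 [ 0.     0.     0.     1.   ]]
```

View pics/side.png

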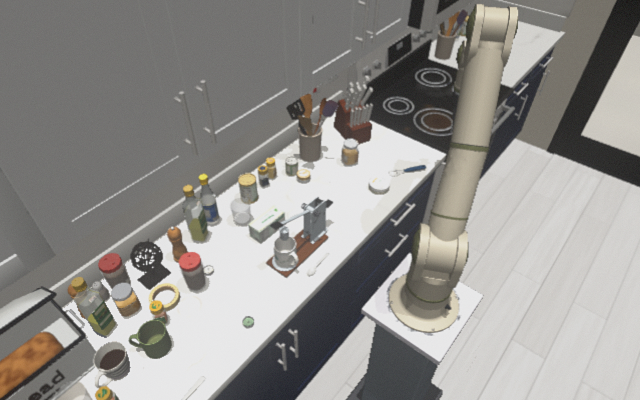

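View pics/top.png

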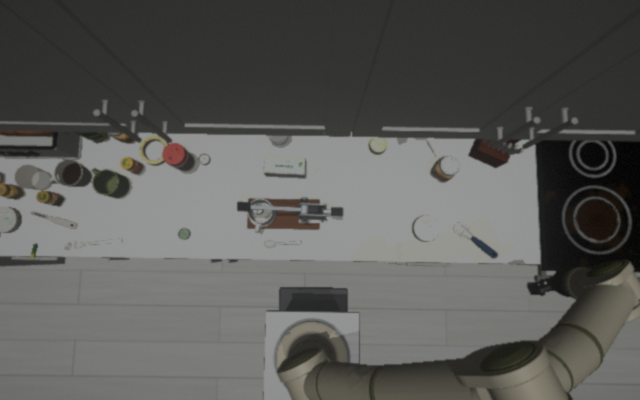

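The side view shows the stand at about (300,240). The top view shows its foot from (247,199) to (320,230), the pad at about (243,207) and the paddle at about (337,212). Next I'll zoom in on both.

```bash
python3 - <<'E'
import cv2,numpy as np
t=cv2.imread("pics/top.png")[180:245,225:355];s=cv2.imread("pics/side.png")[185:285,250:350]
t=cv2.resize(t,None,fx=6,fy=6,interpolation=cv2.INTER_CUBIC)
s=cv2.resize(s,None,fx=6,fy=6,interpolation=cv2.INTER_CUBIC)
cv2.imwrite("pics/tz.png",t);cv2.imwrite("pics/sz.png",s)
E
```

```text
(no output)
```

View pics/tz.png

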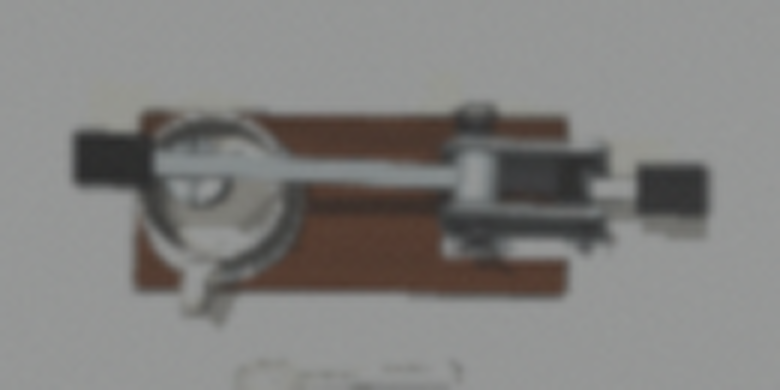

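View pics/sz.png

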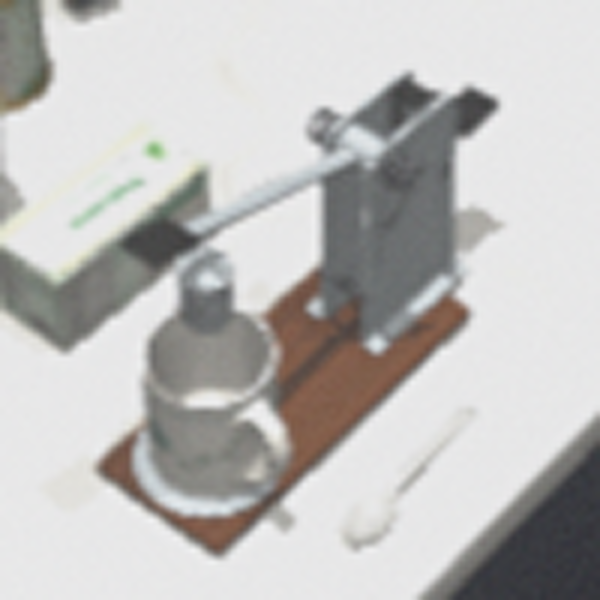

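The crops are 6x. In the top crop the pad centre is at about (114,158), the paddle at (674,190) and the foot corners at about (142,112), (567,117), (566,296) and (136,292). In the side crop the pad is at about (160,243) and the paddle at (477,110).

```bash
cat > h.py <<'E'
import numpy as np,cv2
def ray(n,uv):
    r=np.load(n+".npz");T=r["camera_from_world"]
    p=cv2.undistortPoints(np.array([[uv]],float),r["K"],r["distortion"])[0,0]
    d=T[:3,:3].T@np.array([p[0],p[1],1]);c=-T[:3,:3].T@T[:3,3];return c,d/np.linalg.norm(d)
def plane(n,uv,z):
    c,d=ray(n,uv);return c+d*(z-c[2])/d[2]
def cross(a,b):
    (c,d),(e,f)=ray("top",a),ray("side",b)
    s=np.linalg.lstsq(np.c_[d,-f],e-c,rcond=None)[0];p,q=c+s[0]*d,e+s[1]*f
    return (p+q)/2,np.linalg.norm(p-q)
E
python3 - <<'E'
from h import *
np.set_printoptions(precision=4,suppress=True)
tz=lambda x,y:(x/6+225-.42,y/6+180-.42); sz=lambda x,y:(x/6+250-.42,y/6+185-.42)
c=[plane("top",tz(*p),.012)[:2] for p in[(142,112),(567,117),(566,296),(136,292)]]
print("corners",c,[np.linalg.norm(c[i]-c[i-1]) for i in range(4)])
# brown mask
for n,(a,b,x,y) in{"top":(180,245,225,355),"side":(185,285,250,350)}.items():
    im=cv2.imread(f"pics/{n}.png").astype(int);m=np.zeros(im.shape[:2],np.uint8)
    m[a:b,x:y]=((im[...,2]-im[...,0])[a:b,x:y]>22)*255
    pts=cv2.findNonZero(m);print(n,len(pts))
    bx=cv2.boxPoints(cv2.minAreaRect(pts));P=np.array([plane(n,q,.012)[:2] for q in bx])
    print(bx,P,P.mean(0))
    if n=="side":
        W=np.array([plane(n,q,.012)[:2] for q in pts[:,0]],np.float32);r=cv2.minAreaRect(W);print("side rect",r)
    else:
        W=np.array([plane(n,q,.012)[:2] for q in pts[:,0]],np.float32);r=cv2.minAreaRect(W);print("top rect",r)
print("pad",plane("top",tz(114,158),.237),plane("side",sz(160,243),.237),cross(tz(114,158),sz(160,243)))
print("pdl",plane("top",tz(674,190),.119),plane("side",sz(477,110),.119),cross(tz(674,190),sz(477,110)))
E
```

```text
corners [array([0.5317, 0.2311]), array([ 0.533 , -0.0153]), array([ 0.4293, -0.0164]), array([0.4274, 0.2308])] [np.float64(0.10428689374258804), np.float64(0.24643713319825053), np.float64(0.10377342538573649), np.float64(0.24719971228090223)]
top 658
[[248. 200.]
 [318. 200.]
 [318. 228.]
 [248. 228.]] [[ 0.5255  0.2317]
 [ 0.5297 -0.0116]
 [ 0.4324 -0.0132]
 [ 0.4283  0.2282]] [0.479  0.1088]
top rect ((0.47900089621543884, 0.10858585685491562), (0.09739028662443161, 0.2421102076768875), 0.9709240794181824)
side 572
[[218.7692 231.8462]
 [250.3077 184.5385]
 [327.6154 236.0769]
 [296.0769 283.3846]] [[ 0.777   0.2383]
 [ 0.8761 -0.0361]
 [ 0.4328 -0.0182]
 [ 0.3826  0.2281]] [0.6171 0.103 ]
side rect ((0.6533546447753906, 0.098415806889534), (0.25080323219299316, 0.4536112844944), 87.68363952636719)
pad [0.481  0.2096 0.237 ] [0.4796 0.2096 0.237 ] (array([0.4806, 0.2094, 0.2363]), np.float64(0.0011660576666043697))
pdl [ 0.4813 -0.0727  0.119 ] [ 0.4778 -0.0801  0.119 ] (array([ 0.4779, -0.0744,  0.124 ]), np.float64(0.006967868447654658))
```

The two views agree. The pad is at (0.481, 0.2095, 0.237), the paddle at (0.481, -0.073, 0.119), and the stand's x runs along world +y. I'll turn the tool so tool x = +y and tool y = +x, shut the fingers and raise the arm.

Request:
drive_tool(
  series=[
    {"turn":-7,"tz":-0.5},
    {"turn":-7,"tz":-0.5},
    {"turn":-7,"tz":-0.5},
    {"turn":-7,"tz":-0.5},
    {"turn":-7},
    {"turn":-7},
    {"turn":-7},
    {"turn":-7},
    {"turn":-7},
    {"turn":-4},
    {},
  ],
  grip=0,
  squeeze=20,
)

```text
invalid input at $.series[0]: expected keys tx, ty, tz, turn
```

Request:
drive_tool(
  series=[
    {"tx":0,"ty":0,"tz":-0.5,"turn":-7},
    {"tx":0,"ty":0,"tz":-0.5,"turn":-7},
    {"tx":0,"ty":0,"tz":-0.5,"turn":-7},
    {"tx":0,"ty":0,"tz":-0.5,"turn":-7},
    {"tx":0,"ty":0,"tz":0,"turn":-7},
    {"tx":0,"ty":0,"tz":0,"turn":-7},
    {"tx":0,"ty":0,"tz":0,"turn":-7},
    {"tx":0,"ty":0,"tz":0,"turn":-7},
    {"tx":0,"ty":0,"tz":0,"turn":-7},
    {"tx":0,"ty":0,"tz":0,"turn":-4},
    {"tx":0,"ty":0,"tz":0,"turn":0},
  ],
  grip=0,
  squeeze=20,
)

```text
time: 1.07
tool_pos: [0.2825, -0.6675, 0.3108]
ee_rot: [-0.0, 0.706, 0.708, 0.0]
wrist_force: [0.5, 0.3, 0.0]
grip_width: -0.0001
gripper_force: 0.0
```

Request:
drive_tool(
  series=[
    {"tx":0.7,"ty":0.5,"tz":0,"turn":0},
    {"tx":0.7,"ty":0.5,"tz":0,"turn":0},
    {"tx":0.7,"ty":0.5,"tz":0,"turn":0},
    {"tx":0.7,"ty":0.5,"tz":0,"turn":0},
    {"tx":0.7,"ty":0.5,"tz":0,"turn":0},
    {"tx":0.7,"ty":0.5,"tz":0,"turn":0},
    {"tx":0.7,"ty":0.5,"tz":0,"turn":0},
    {"tx":0.7,"ty":0.5,"tz":0,"turn":0},
    {"tx":0.7,"ty":0.5,"tz":0,"turn":0},
    {"tx":0.7,"ty":0.5,"tz":0,"turn":0},
    {"tx":0.7,"ty":0.5,"tz":0,"turn":0},
    {"tx":0.7,"ty":0.5,"tz":0,"turn":0},
    {"tx":0.7,"ty":0.5,"tz":0,"turn":0},
    {"tx":0.8,"ty":-0.1,"tz":0,"turn":0},
    {"tx":0.8,"ty":-0.1,"tz":0,"turn":0},
    {"tx":0.8,"ty":-0.1,"tz":0,"turn":0},
    {"tx":0.8,"ty":-0.1,"tz":0,"turn":0},
    {"tx":0.8,"ty":-0.1,"tz":0,"turn":0},
    {"tx":0.8,"ty":-0.1,"tz":0,"turn":0},
    {"tx":0.8,"ty":-0.1,"tz":0,"turn":0},
  ],
)

```text
time: 2.73
tool_pos: [0.5147, -0.0783, 0.3113]
ee_rot: [0.0, 0.709, 0.706, -0.0]
wrist_force: [0.6, 0.6, 0.2]
grip_width: -0.0001
gripper_force: 0.0
```

Request:
drive_tool(
  series=[
    {"tx":0.8,"ty":-0.1,"tz":0,"turn":0},
    {"tx":0.8,"ty":-0.1,"tz":0,"turn":0},
    {"tx":0.8,"ty":-0.1,"tz":0,"turn":0},
    {"tx":0.8,"ty":-0.1,"tz":0,"turn":0},
    {"tx":0.8,"ty":-0.1,"tz":0,"turn":0},
    {"tx":0.8,"ty":-0.1,"tz":0,"turn":0},
    {"tx":0.8,"ty":-0.1,"tz":0,"turn":0},
    {"tx":0.8,"ty":-0.1,"tz":0,"turn":0},
    {"tx":0.8,"ty":-0.05,"tz":0,"turn":0},
    {"tx":0,"ty":0,"tz":0.5,"turn":0},
    {"tx":0,"ty":0,"tz":0,"turn":0},
    {"tx":0,"ty":0,"tz":0,"turn":0},
  ],
)

```text
time: 3.73
tool_pos: [0.4808, 0.2077, 0.2905]
ee_rot: [-0.0, 0.708, 0.706, -0.001]
wrist_force: [-0.6, -0.5, 0.5]
grip_width: -0.0001
gripper_force: 0.0
```

```bash
python3 - <<'E'
from workcell import *
import cv2,numpy as np
o=get_obs();print(o["tool_pos"],o["wrist_force"],o["joint_positions"])
r=read_camera("wrist");cv2.imwrite("pics/w1.png",r["pixels"][:,:,::-1])
E
```

```text
[0.48079314 0.2076709  0.29054589] [-0.6154103  -0.50269306  0.53104855] [-0.08994511  0.3346002  -0.55816006  1.96104827  0.22210777  0.90866685
 -0.76325012]
```

View pics/w1.png

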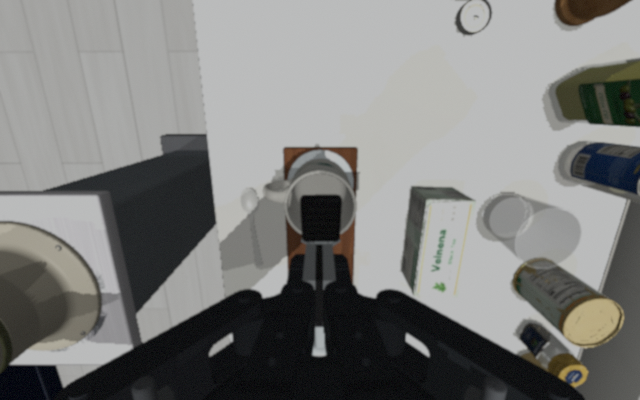

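The wrist view shows the black pad centred at column 321, rows 195-242, on the tool's centre plane, so it's well aligned. Next I'll come down on it.

Request:
drive_tool(
  series=[
    {"tx":0,"ty":0,"tz":0.3,"turn":0},
    {"tx":0,"ty":0,"tz":0.3,"turn":0},
    {"tx":0,"ty":0,"tz":0.3,"turn":0},
    {"tx":0,"ty":0,"tz":0.1,"turn":0},
    {"tx":0,"ty":0,"tz":0.1,"turn":0},
    {"tx":0,"ty":0,"tz":0.1,"turn":0},
    {"tx":0,"ty":0,"tz":0.05,"turn":0},
    {"tx":0,"ty":0,"tz":0.05,"turn":0},
    {"tx":0,"ty":0,"tz":0.05,"turn":0},
  ],
)

```text
time: 4.53
tool_pos: [0.4818, 0.2088, 0.2378]
ee_rot: [0.0, 0.707, 0.707, 0.001]
wrist_force: [-0.5, 0.7, 4.4]
grip_width: -0.0001
gripper_force: 1.7
```

Contact at 4.4 N, as expected. I'll follow the arc down.

Request:
drive_tool(
  series=[
    {"tx":0.03,"ty":0,"tz":0.1,"turn":0},
    {"tx":0.03,"ty":0,"tz":0.1,"turn":0},
    {"tx":0.03,"ty":0,"tz":0.1,"turn":0},
    {"tx":0.03,"ty":0,"tz":0.1,"turn":0},
    {"tx":0.03,"ty":0,"tz":0.1,"turn":0},
    {"tx":0.03,"ty":0,"tz":0.1,"turn":0},
    {"tx":0.03,"ty":0,"tz":0.1,"turn":0},
    {"tx":0.03,"ty":0,"tz":0.1,"turn":0},
    {"tx":0.03,"ty":0,"tz":0.1,"turn":0},
    {"tx":0.03,"ty":0,"tz":0.1,"turn":0},
    {"tx":0.02,"ty":0,"tz":0.1,"turn":0},
    {"tx":0.02,"ty":0,"tz":0.1,"turn":0},
    {"tx":0.02,"ty":0,"tz":0.1,"turn":0},
    {"tx":0,"ty":0,"tz":0.1,"turn":0},
    {"tx":0,"ty":0,"tz":0.1,"turn":0},
    {"tx":0,"ty":0,"tz":0.1,"turn":0},
  ],
)

```text
time: 5.87
tool_pos: [0.4817, 0.2221, 0.1729]
ee_rot: [0.0, 0.707, 0.707, -0.0]
wrist_force: [0.9, -1.5, 6.4]
grip_width: -0.0004
gripper_force: 3.3
```

Request:
drive_tool(
  series=[
    {"tx":0,"ty":0,"tz":0.1,"turn":0},
    {"tx":0,"ty":0,"tz":0.1,"turn":0},
    {"tx":0,"ty":0,"tz":0.05,"turn":0},
    {"tx":0,"ty":0,"tz":0.05,"turn":0},
    {"tx":0,"ty":0,"tz":0.025,"turn":0},
    {"tx":0,"ty":0,"tz":0,"turn":0},
  ],
)

```text
time: 6.37
tool_pos: [0.4817, 0.2223, 0.16]
ee_rot: [0.0, 0.707, 0.707, -0.0]
wrist_force: [0.3, -1.6, 7.6]
grip_width: -0.0002
gripper_force: 3.6
```

Request:
drive_tool(
  series=[
    {"tx":0,"ty":0,"tz":0.05,"turn":0},
    {"tx":0,"ty":0,"tz":0.05,"turn":0},
    {"tx":0,"ty":0,"tz":0.05,"turn":0},
    {"tx":0,"ty":0,"tz":0.025,"turn":0},
    {"tx":0,"ty":0,"tz":0,"turn":0},
    {"tx":0,"ty":0,"tz":0,"turn":0},
  ],
)

```text
time: 6.87
tool_pos: [0.4817, 0.2221, 0.1531]
ee_rot: [0.001, 0.707, 0.707, -0.0]
wrist_force: [0.5, -3.3, 7.8]
grip_width: -0.0001
gripper_force: 3.8
```

Request:
drive_tool(
  series=[
    {"tx":-0.01,"ty":0,"tz":0.03,"turn":0},
    {"tx":0,"ty":0,"tz":0,"turn":0},
  ],
)

```text
time: 7.03
tool_pos: [0.4817, 0.2219, 0.152]
ee_rot: [0.0, 0.707, 0.707, -0.0]
wrist_force: [0.3, -1.7, 8.7]
grip_width: 0.0002
gripper_force: 3.9
```

Request:
drive_tool(
  series=[
    {"tx":-0.01,"ty":0,"tz":0.025,"turn":0},
    {"tx":0,"ty":0,"tz":0,"turn":0},
  ],
)

```text
time: 7.2
tool_pos: [0.4817, 0.2218, 0.151]
ee_rot: [0.0, 0.707, 0.707, 0.0]
wrist_force: [-0.3, -1.4, 8.3]
grip_width: -0.0001
gripper_force: 3.9
```

Request:
drive_tool(
  series=[
    {"tx":-0.005,"ty":0,"tz":0.025,"turn":0},
    {"tx":0,"ty":0,"tz":0,"turn":0},
  ],
)

```text
time: 7.37
tool_pos: [0.4817, 0.2217, 0.15]
ee_rot: [0.0, 0.707, 0.707, 0.0]
wrist_force: [-0.0, -1.0, 8.2]
grip_width: 0.0
gripper_force: 3.9
```

Request:
drive_tool(
  series=[
    {"tx":-0.005,"ty":0,"tz":0.025,"turn":0},
    {"tx":0,"ty":0,"tz":0,"turn":0},
  ],
)

```text
time: 7.53
tool_pos: [0.4818, 0.2217, 0.1491]
ee_rot: [0.0, 0.707, 0.707, 0.0]
wrist_force: [0.1, 0.2, 7.4]
grip_width: 0.0
gripper_force: 4.0
```

Request:
drive_tool(
  series=[
    {"tx":-0.005,"ty":0,"tz":0.025,"turn":0},
    {"tx":0,"ty":0,"tz":0,"turn":0},
  ],
)

```text
time: 7.7
tool_pos: [0.4817, 0.2216, 0.1481]
ee_rot: [0.0, 0.707, 0.707, 0.0]
wrist_force: [-1.1, 0.4, 9.3]
grip_width: -0.0002
gripper_force: 4.0
```

Request:
drive_tool(
  series=[
    {"tx":-0.005,"ty":0,"tz":0.025,"turn":0},
    {"tx":0,"ty":0,"tz":0,"turn":0},
  ],
)

```text
time: 7.87
tool_pos: [0.4817, 0.2215, 0.1471]
ee_rot: [0.0, 0.707, 0.707, 0.0]
wrist_force: [-0.3, 0.6, 8.9]
grip_width: -0.0004
gripper_force: 4.0
```

Request:
drive_tool(
  series=[
    {"tx":-0.005,"ty":0,"tz":0.025,"turn":0},
    {"tx":0,"ty":0,"tz":0,"turn":0},
  ],
)

```text
time: 8.03
tool_pos: [0.4818, 0.2213, 0.1461]
ee_rot: [0.0, 0.707, 0.707, 0.0]
wrist_force: [-0.6, 0.2, 8.4]
grip_width: 0.0001
gripper_force: 4.1
```

Request:
drive_tool(
  series=[
    {"tx":-0.005,"ty":0,"tz":0.025,"turn":0},
    {"tx":0,"ty":0,"tz":0,"turn":0},
  ],
)

```text
time: 8.2
tool_pos: [0.4818, 0.2212, 0.1451]
ee_rot: [0.0, 0.707, 0.707, 0.001]
wrist_force: [0.7, 0.9, 8.0]
grip_width: -0.0001
gripper_force: 4.1
```

Request:
drive_tool(
  series=[
    {"tx":-0.005,"ty":0,"tz":0.025,"turn":0},
    {"tx":0,"ty":0,"tz":0,"turn":0},
  ],
)

```text
time: 8.37
tool_pos: [0.4818, 0.2212, 0.1441]
ee_rot: [0.0, 0.707, 0.707, 0.001]
wrist_force: [-0.0, -0.3, 8.0]
grip_width: -0.0002
gripper_force: 4.1
```

Request:
drive_tool(
  series=[
    {"tx":-0.005,"ty":0,"tz":0.025,"turn":0},
    {"tx":0,"ty":0,"tz":0,"turn":0},
  ],
)

```text
time: 8.53
tool_pos: [0.4817, 0.221, 0.1432]
ee_rot: [0.0, 0.707, 0.707, 0.001]
wrist_force: [0.1, 1.9, 9.0]
grip_width: -0.0001
gripper_force: 4.2
```

Request:
drive_tool(
  series=[
    {"tx":-0.005,"ty":0,"tz":0.025,"turn":0},
    {"tx":0,"ty":0,"tz":0,"turn":0},
  ],
)

```text
time: 8.7
tool_pos: [0.4818, 0.2208, 0.1422]
ee_rot: [0.0, 0.707, 0.707, 0.001]
wrist_force: [-0.9, 1.1, 7.9]
grip_width: 0.0001
gripper_force: 4.2
```

Request:
drive_tool(
  series=[
    {"tx":-0.005,"ty":0,"tz":0.025,"turn":0},
    {"tx":0,"ty":0,"tz":0,"turn":0},
  ],
)

```text
time: 8.87
tool_pos: [0.4818, 0.2207, 0.1412]
ee_rot: [0.0, 0.707, 0.707, 0.001]
wrist_force: [0.5, 1.3, 8.3]
grip_width: -0.0002
gripper_force: 4.2
```

Request:
drive_tool(
  series=[
    {"tx":-0.005,"ty":0,"tz":0.025,"turn":0},
    {"tx":0,"ty":0,"tz":0,"turn":0},
  ],
)

```text
time: 9.03
tool_pos: [0.4818, 0.2206, 0.1402]
ee_rot: [-0.0, 0.707, 0.707, 0.001]
wrist_force: [0.1, 2.0, 8.4]
grip_width: -0.0001
gripper_force: 4.2
```

Request:
drive_tool(
  series=[
    {"tx":-0.005,"ty":0,"tz":0.025,"turn":0},
    {"tx":0,"ty":0,"tz":0,"turn":0},
  ],
)

```text
time: 9.2
tool_pos: [0.4818, 0.2205, 0.1392]
ee_rot: [-0.0, 0.707, 0.707, 0.001]
wrist_force: [0.8, 2.8, 7.3]
grip_width: 0.0002
gripper_force: 4.3
```

Request:
drive_tool(
  series=[
    {"tx":-0.005,"ty":0,"tz":0.025,"turn":0},
    {"tx":0,"ty":0,"tz":0,"turn":0},
  ],
)

```text
time: 9.37
tool_pos: [0.4818, 0.2203, 0.1382]
ee_rot: [-0.0, 0.707, 0.707, 0.001]
wrist_force: [-0.4, 2.3, 8.7]
grip_width: -0.0002
gripper_force: 4.3
```

Request:
drive_tool(
  series=[
    {"tx":-0.005,"ty":0,"tz":0.025,"turn":0},
    {"tx":0,"ty":0,"tz":0,"turn":0},
  ],
)

```text
time: 9.53
tool_pos: [0.4817, 0.2201, 0.1372]
ee_rot: [-0.0, 0.707, 0.707, 0.001]
wrist_force: [-0.7, 1.9, 8.7]
grip_width: -0.0003
gripper_force: 4.4
```

Request:
drive_tool(
  series=[
    {"tx":-0.005,"ty":0,"tz":0.025,"turn":0},
    {"tx":0,"ty":0,"tz":0,"turn":0},
  ],
)

```text
time: 9.7
tool_pos: [0.4818, 0.22, 0.1362]
ee_rot: [-0.0, 0.707, 0.707, 0.001]
wrist_force: [-0.1, 3.0, 8.7]
grip_width: 0.0004
gripper_force: 4.4
```

Request:
drive_tool(
  series=[
    {"tx":-0.005,"ty":0,"tz":0.025,"turn":0},
    {"tx":0,"ty":0,"tz":0,"turn":0},
  ],
)

```text
time: 9.87
tool_pos: [0.4818, 0.2198, 0.1353]
ee_rot: [-0.0, 0.707, 0.707, 0.001]
wrist_force: [-1.1, 2.0, 8.8]
grip_width: -0.0
gripper_force: 4.5
```

Request:
drive_tool(
  series=[
    {"tx":-0.005,"ty":0,"tz":0.025,"turn":0},
    {"tx":0,"ty":0,"tz":0,"turn":0},
  ],
)

```text
time: 10.03
tool_pos: [0.4818, 0.2197, 0.1344]
ee_rot: [-0.0, 0.707, 0.707, 0.001]
wrist_force: [-0.4, 2.0, 11.5]
grip_width: 0.0002
gripper_force: 5.9
```

The force rose to 11.5 N, which is the first touch of the rubber stop and lies past the catch point. I'll back off slowly to see whether the catch holds.

Request:
drive_tool(
  series=[
    {"tx":0,"ty":0,"tz":-0.05,"turn":0},
    {"tx":0,"ty":0,"tz":-0.05,"turn":0},
    {"tx":0,"ty":0,"tz":-0.05,"turn":0},
    {"tx":0,"ty":0,"tz":-0.05,"turn":0},
    {"tx":0,"ty":0,"tz":0,"turn":0},
    {"tx":0,"ty":0,"tz":0,"turn":0},
  ],
)

```text
time: 10.53
tool_pos: [0.4811, 0.2178, 0.1416]
ee_rot: [0.0, 0.707, 0.707, -0.001]
wrist_force: [-0.5, -0.2, -0.4]
grip_width: 0.0
gripper_force: 0.0
```

The arm is held with no force on the tool, so the catch is in. I'll rise and go over to the paddle.

Request:
drive_tool(
  series=[
    {"tx":0,"ty":0,"tz":-0.7,"turn":0},
    {"tx":0,"ty":0,"tz":-1,"turn":0},
    {"tx":0,"ty":0,"tz":-1,"turn":0},
    {"tx":-0.75,"ty":0,"tz":-0.3,"turn":0},
    {"tx":-0.75,"ty":0,"tz":0,"turn":0},
    {"tx":-0.75,"ty":0,"tz":0,"turn":0},
    {"tx":-0.75,"ty":0,"tz":0,"turn":0},
    {"tx":-0.75,"ty":0,"tz":0,"turn":0},
    {"tx":-0.75,"ty":0,"tz":0,"turn":0},
    {"tx":-0.75,"ty":0,"tz":0,"turn":0},
    {"tx":-0.75,"ty":0,"tz":0,"turn":0},
    {"tx":-0.75,"ty":0,"tz":0,"turn":0},
    {"tx":-0.75,"ty":0,"tz":0,"turn":0},
    {"tx":0,"ty":0,"tz":0,"turn":0},
    {"tx":0,"ty":0,"tz":0,"turn":0},
  ],
)

```text
time: 11.78
tool_pos: [0.4805, -0.0834, 0.2615]
ee_rot: [-0.0, 0.709, 0.705, -0.001]
wrist_force: [0.9, 0.5, 0.8]
grip_width: -0.0004
gripper_force: 0.0
```

```bash
python3 - <<'E'
from workcell import *
import cv2,numpy as np
o=get_obs();print(o["time"],o["tool_pos"],o["wrist_force"])
r=read_camera("wrist");a=r["pixels"][:,:,::-1]
s=cv2.resize(read_camera("side")["pixels"][185:285,250:350,::-1],(400,400))
cv2.imwrite("pics/c.png",np.hstack([a[:, 120:520],s]))
# expected pixel of paddle centre
T=np.linalg.inv(r["tool_from_camera"]);p=np.array([-.073-o["tool_pos"][1],.481-o["tool_pos"][0],o["tool_pos"][2]-.119,1])
q=T@p;print(r["K"]@(q[:3]/q[2]))
E
```

```text
11.7833 [ 0.48054401 -0.08337741  0.26147902] [0.94373215 0.5312272  0.81727858]
[317.87799221 176.97481063   1.        ]
```

View pics/c.png

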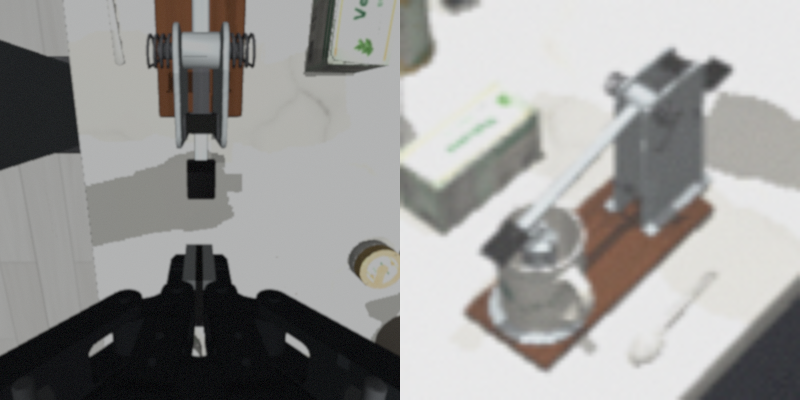

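The left half (wrist) shows the paddle centred at about (321,179) in full-image pixels; I predicted (318,177). The right half (side) shows the arm caught, with the infuser in the mug at about (540,250). I'll lower to just above the paddle and wait out the three seconds.

Request:
drive_tool(
  series=[
    {"tx":0.08,"ty":0,"tz":0.8,"turn":0},
    {"tx":0,"ty":0,"tz":0.8,"turn":0},
    {"tx":0,"ty":0,"tz":0.8,"turn":0},
    {"tx":0,"ty":0,"tz":0.7,"turn":0},
    {"tx":0,"ty":0,"tz":0,"turn":0},
    {"tx":0,"ty":0,"tz":0,"turn":0},
    {"tx":0,"ty":0,"tz":0,"turn":0},
    {"tx":0,"ty":0,"tz":0,"turn":0},
    {"tx":0,"ty":0,"tz":0,"turn":0},
    {"tx":0,"ty":0,"tz":0,"turn":0},
    {"tx":0,"ty":0,"tz":0,"turn":0},
    {"tx":0,"ty":0,"tz":0,"turn":0},
    {"tx":0,"ty":0,"tz":0,"turn":0},
    {"tx":0,"ty":0,"tz":0,"turn":0},
    {"tx":0,"ty":0,"tz":0,"turn":0},
    {"tx":0,"ty":0,"tz":0,"turn":0},
    {"tx":0,"ty":0,"tz":0,"turn":0},
    {"tx":0,"ty":0,"tz":0,"turn":0},
    {"tx":0,"ty":0,"tz":0,"turn":0},
    {"tx":0,"ty":0,"tz":0,"turn":0},
  ],
)

```text
time: 13.55
tool_pos: [0.4812, -0.0783, 0.138]
ee_rot: [-0.0, 0.707, 0.707, -0.0]
wrist_force: [-1.1, -0.1, -0.7]
grip_width: 0.0002
gripper_force: 0.0
```

Request:
drive_tool(
  series=[
    {"tx":0,"ty":0,"tz":0,"turn":0},
    {"tx":0,"ty":0,"tz":0,"turn":0},
    {"tx":0,"ty":0,"tz":0,"turn":0},
    {"tx":0,"ty":0,"tz":0,"turn":0},
    {"tx":0,"ty":0,"tz":0,"turn":0},
    {"tx":0,"ty":0,"tz":0,"turn":0},
    {"tx":0,"ty":0,"tz":0,"turn":0},
    {"tx":0,"ty":0,"tz":0,"turn":0},
    {"tx":0,"ty":0,"tz":0,"turn":0},
    {"tx":0,"ty":0,"tz":0,"turn":0},
    {"tx":0,"ty":0,"tz":0,"turn":0},
    {"tx":0,"ty":0,"tz":0,"turn":0},
    {"tx":0,"ty":0,"tz":0,"turn":0},
    {"tx":0,"ty":0,"tz":0,"turn":0},
    {"tx":0,"ty":0,"tz":0,"turn":0},
    {"tx":0,"ty":0,"tz":0,"turn":0},
    {"tx":0,"ty":0,"tz":0,"turn":0},
    {"tx":0,"ty":0,"tz":0,"turn":0},
    {"tx":0,"ty":0,"tz":0,"turn":0},
    {"tx":0,"ty":0,"tz":0,"turn":0},
  ],
)

```text
time: 15.22
tool_pos: [0.4812, -0.0783, 0.1381]
ee_rot: [-0.0, 0.707, 0.707, -0.0]
wrist_force: [-0.5, 0.0, -0.2]
grip_width: -0.0001
gripper_force: 0.0
```

Request:
drive_tool(
  series=[
    {"tx":0,"ty":0,"tz":0.15,"turn":0},
    {"tx":0,"ty":0,"tz":0.15,"turn":0},
    {"tx":0,"ty":0,"tz":0.05,"turn":0},
    {"tx":0,"ty":0,"tz":0.05,"turn":0},
    {"tx":0,"ty":0,"tz":0.05,"turn":0},
    {"tx":0,"ty":0,"tz":0,"turn":0},
  ],
)

```text
time: 15.72
tool_pos: [0.4811, -0.0782, 0.1197]
ee_rot: [-0.0, 0.707, 0.707, -0.0]
wrist_force: [0.1, -0.5, -0.8]
grip_width: 0.0001
gripper_force: 0.0
```

Request:
drive_tool(
  series=[
    {"tx":0,"ty":0,"tz":0.04,"turn":0},
    {"tx":0,"ty":0,"tz":0.04,"turn":0},
    {"tx":0,"ty":0,"tz":0.04,"turn":0},
    {"tx":0,"ty":0,"tz":0,"turn":0},
  ],
)

```text
time: 16.05
tool_pos: [0.4812, -0.0784, 0.1153]
ee_rot: [0.0, 0.707, 0.707, -0.0]
wrist_force: [0.3, -0.6, -0.3]
grip_width: -0.0003
gripper_force: 0.0
```

No contact yet, and the gripper body sits close to the cheek tops. I'll shift 5 mm outward for clearance and continue.

Request:
drive_tool(
  series=[
    {"tx":-0.12,"ty":0,"tz":0,"turn":0},
    {"tx":0,"ty":0,"tz":0.04,"turn":0},
    {"tx":0,"ty":0,"tz":0.04,"turn":0},
    {"tx":0,"ty":0,"tz":0,"turn":0},
  ],
)

```text
time: 16.38
tool_pos: [0.4814, -0.0835, 0.1119]
ee_rot: [0.0, 0.708, 0.707, -0.0]
wrist_force: [0.8, -1.8, 1.9]
grip_width: -0.0
gripper_force: 1.1
```

Contact at 1.9 N.

Request:
drive_tool(
  series=[
    {"tx":0,"ty":0,"tz":0.04,"turn":0},
    {"tx":0,"ty":0,"tz":0.04,"turn":0},
    {"tx":0,"ty":0,"tz":0,"turn":0},
  ],
)

```text
time: 16.63
tool_pos: [0.4813, -0.0831, 0.1086]
ee_rot: [0.0, 0.707, 0.707, -0.0]
wrist_force: [1.2, -1.8, 2.5]
grip_width: 0.0004
gripper_force: 1.3
```

Request:
drive_tool(
  series=[
    {"tx":0,"ty":0,"tz":0.03,"turn":0},
    {"tx":0,"ty":0,"tz":0.03,"turn":0},
    {"tx":0,"ty":0,"tz":0,"turn":0},
  ],
)

```text
time: 16.88
tool_pos: [0.4813, -0.0828, 0.1063]
ee_rot: [-0.0, 0.707, 0.707, 0.0]
wrist_force: [0.7, -1.0, 2.5]
grip_width: -0.0004
gripper_force: 1.4
```

```bash
python3 - <<'E'
from workcell import *
import cv2,numpy as np
a=read_camera("side")["pixels"][...,::-1];cv2.imwrite("pics/d.png",a)
from h import *
m=lambda i:(i[195:260,255:305].max(2)<60)
for f in(cv2.imread("pics/side.png"),a):
    y,x=np.nonzero(m(f));print(len(x),x.mean()+255 if len(x) else 0,y.mean()+195 if len(x) else 0)
E
```

```text
0 0 0
0 0 0
```

```bash
python3 -c "
import cv2
a=cv2.imread('pics/d.png')[175:285,250:360];cv2.imwrite('pics/d2.png',cv2.resize(a,(550,550)))"
```

```text
(no output)
```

View pics/d2.png

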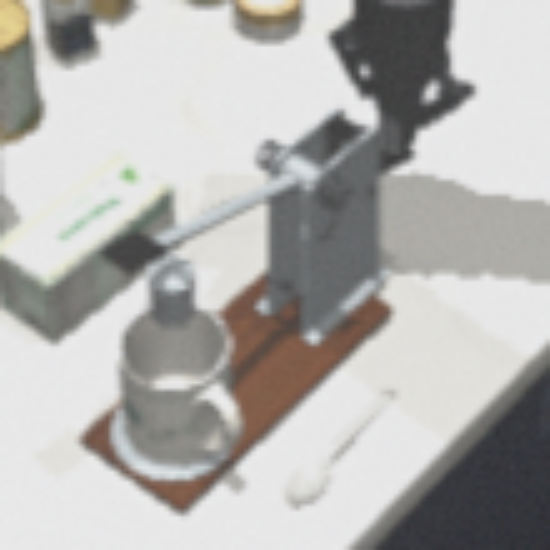

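The arm has sprung up: the pad is at (135,255) in this crop, the same place as at the start, and the infuser hangs clear above the mug. Now I'll withdraw slowly, then lift clear.

Request:
drive_tool(
  series=[
    {"tx":0,"ty":0,"tz":-0.1,"turn":0},
    {"tx":0,"ty":0,"tz":-0.1,"turn":0},
    {"tx":0,"ty":0,"tz":-0.2,"turn":0},
    {"tx":0,"ty":0,"tz":-0.5,"turn":0},
    {"tx":-0.3,"ty":0,"tz":-0.8,"turn":0},
    {"tx":-0.3,"ty":0,"tz":-0.8,"turn":0},
    {"tx":-0.3,"ty":0,"tz":-0.8,"turn":0},
    {"tx":0,"ty":0,"tz":-0.5,"turn":0},
    {"tx":0,"ty":0,"tz":0,"turn":0},
    {"tx":0,"ty":0,"tz":0,"turn":0},
    {"tx":0,"ty":0,"tz":0,"turn":0},
    {"tx":0,"ty":0,"tz":0,"turn":0},
    {"tx":0,"ty":0,"tz":0,"turn":0},
    {"tx":0,"ty":0,"tz":0,"turn":0},
    {"tx":0,"ty":0,"tz":0,"turn":0},
    {"tx":0,"ty":0,"tz":0,"turn":0},
    {"tx":0,"ty":0,"tz":0,"turn":0},
    {"tx":0,"ty":0,"tz":0,"turn":0},
  ],
)

```text
time: 18.43
tool_pos: [0.4812, -0.119, 0.2583]
ee_rot: [-0.0, 0.707, 0.707, -0.0]
wrist_force: [-0.2, 0.3, -0.0]
grip_width: 0.0
gripper_force: 0.0
```

```bash
python3 - <<'E'
from workcell import *
import numpy as np,cv2
a=read_camera("side")["pixels"][...,::-1].astype(int);b=cv2.imread("pics/side.png").astype(int)
print(get_obs()["wrist_force"],"pad/mug/box region diff",np.abs(a-b)[200:280,230:330].mean())
print(job_done())
E
```

```text
[ 0.65702301  0.69876749 -0.11847887] pad/mug/box region diff 2.45425
the job is handed in; nothing more can be done
None
```

The catch held the arm down untouched for over 5 s with the infuser in the mug, with only a brief touch on the rubber stop (about 11.5 N); a light press on the paddle (about 2.5 N measured) then sprang it up clear of the mug, with no shift seen around the stand and mug in the side camera, and I handed the job in at about 18.5 s.

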